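# Move a ticket roll over the bars' end stops and up against the feed guide

### The job

The printer needs its next ticket roll. Draw the front roll off the two-roll reserve bar over the upturned stop at the bar's end, thread it over the stop of the empty feed bar, and slide it gently along until you feel it flush against the black side guide; leave it hanging there. The guide is set to the printer and only held by friction, so do not shift it, never force the roll over a stop, and leave the rear roll and the two coin rolls as they are.

Things in the scene. Friction and masses are not known exactly. Their poses are not given: they have to be found in the camera images.
- front_roll_center (a point): Centre of the front ticket roll, the one to move: white paper on a cardboard core, 60 mm diameter, 57 mm wide, through-bore 26 mm, 0.1 to 0.2 kg. x is its axis; both ends are alike. It hangs with the top of its bore on the bar, its centre 7 mm below the bar's axis and 39 to 45 mm behind reserve_tip. Take it from above across its diameter, a finger on either side of the bar.
- front_roll: The same roll as a body; origin at its centre. It passes over an end stop only while its centre is 2.5 to 7 mm above the bar's axis, level and in line with the bar: lower, the stop's top meets the bore; at 7 mm the bore's underside touches the bar from below, which can be felt. Both bars are equally high, so a height felt on one serves for the other.
- rear_roll_center (a point): Centre of the rear ticket roll, of the same size, hanging on the reserve bar between the front roll and the upright, 4 to 12 mm from the front roll. It stays there.
- reserve_tip (a point): Point on the reserve bar's axis, in its upturned end stop, 140 mm from the upright's front face, 115 mm above the worktop. x points along the bar to the upright, z up. The stop is the bar's end (12 mm round) bent straight up, its top 15.5 mm above the bar's axis. A roll is free of the bar once its centre is more than 35 mm in front of this point (x below -35 mm).
- feed_tip (a point): Point on the feed bar's axis, in its upturned end stop, 130 mm from the upright's front face, 115 mm above the worktop; axes and stop as at reserve_tip. A roll is wholly behind the stop once its centre is more than 35 mm behind this point (x above +35 mm); flush with the side guide its centre is 41.5 to 71.5 mm behind it, depending on where the guide is set.
- reserve: Reserve stand, fixed, with the two rolls on its bar: base plate 125 x 80 x 8 mm (105 mm of it in front of the upright), grey upright 56 mm wide and 147 mm high with a round head, level steel bar of 12 mm diameter pointing towards the robot. Origin on the worktop below the upright's front face; x from the bar's end to the upright, z up.
- feed: Feed stand, fixed, built like the reserve stand. On its bar sits side_guide, a black flange, 64 mm diameter, 4 mm thick, clamp hub behind it. Its flat front face is set anywhere from 70 to 100 mm behind feed_tip; this is not measured, it must be felt or seen. Clamped by friction, it slips when pushed with over about 11 N. Origin and axes as on the reserve stand.
- coins_a: A paper-wrapped coin roll standing upright on the worktop in front of the stands, 26 mm diameter, 52 mm high; origin at its foot. It is to be left alone.
- coins_b: A second coin roll beside it, of the same size; origin at its foot. It is to be left alone.
Things that resemble listed ones, but are neither listed nor needed, are in the scene too. What is shaped like the front_roll but green or pink is not meant.

How it is judged:
By the outcome, as a careful person would: the job done as asked, in the order asked, and still so for the second after the job is handed in, with the robot touching nothing.
It also fails if it takes over 51 s, if anything falls off the work surface, if the arm or the gripper's body presses on something with over 40 N, if the wrist force passes 120 N, or if a joint passes its speed limit or range.

### The arm

A 6-joint arm with a two-finger parallel gripper is mounted at the origin on a cart in front of the work surface, level with it; the furniture and walls round the work are solid. World frame = base frame: x ahead of the robot, y to its left, z up, the work surface at z = 0. Lengths are in m, angles in rad, forces in N, time in s.
With the tool pointing down it reaches from about 0.275 to 0.875 m from the base axis. Payload 12.5 kg.
Tool frame: the origin (TCP) lies at the very end of the fingers, on their centre line; the grasp point (between the pads) lies 19 mm behind it; z points along the fingers, y is the line along which they close (so a half turn about z gives the same grasp; the last joint's range is limited). The gripper opens to 85 mm and grips with 20 to 120 N. Pads are 22 mm wide; open, the fingers measure 114 mm over their backs; the gripper's body (76 mm by 85 mm) begins 54 mm behind the grasp point. The pads swing forward as they close: fully open they stand 13 mm farther back than shut.
Start: joints at [-1.246, 0.351, 1.652, -0, 1.139, -0.085], TCP at [0.219, -0.504, 0.231] pointing down, gripper open.
Joint ranges: [-2.75, 2.75], [-0.79, 2.1], [0.01, 2.65], [-1.57, 4.71], [0.07, 3.14], [-2.87, 2.87]. Speed limits (rad/s): [2.22, 2.22, 2.79, 3.14, 3.14, 3.14].

### API

Orientations are given as a 3x3 rotation matrix whose columns are the frame's x, y, z axes.
In Python, from bench import manip gives the robot as it stands. Calls block until the motion is done:
- manip.move_ptp(position, orientation): joint-space move of the TCP to a pose.
- manip.move_l(position, attitude=None, max_speed=0.15): straight line of the TCP; attitude=None keeps the orientation; max_speed is the mean speed in m/s.
- manip.move_j(angles): joint-space move.
- manip.set_gripper(opening, effort=None): opening from 0.0 (shut) to 1.0 (fully open); effort is the grip in N (None keeps the last); returns when the fingers have stopped.
- manip.dwell(seconds).
- manip.inverse_kinematics(position, orientation): joint angles nearest the present ones, or None.
- manip.grab_frame(name): name is "side" or "top"; returns (picture, depth): 384x512x3 uint8, red, green, blue; 384x512 float32, m along the optical axis (not along the pixel's ray), 0 where there is no reading.
- manip.get_calibration(name): a dict with "camera_matrix" (3x3 intrinsics, pixels), "R" (3x3) and "t" (3): a world point X has camera coordinates R X + t. Camera axes: x right, y down, z forward; pixel columns grow to the right and rows downward; lengths in m; the calibration is good to about 2 mm. A picture is of the moment at which its call begins. get_calibration takes no time and is no camera call.
A pose or a line that the arm cannot do raises manip.Unreachable and nothing moves.
- manip.sign_off(): hands the job in; it is judged then, once.
Trained networks look in the newest picture that a camera, given by its name, has taken for a name from the list of things; names that differ only in an ending like _2 or _b are one class to them, and where a whole thing is asked for, a point or a joint stands for the part that bears it (a point fixed in the world has none). Each returns a list of dicts, best first, with "confidence" (0 to 1); they miss things now and then, are a little off and sometimes report something else, mostly with a low value. They report only what shows in the picture. A call takes as long as a camera call. They do not tell look-alikes from the thing itself.
- manip.look_for(camera, name): "at" ([x, y, z] in m, in world coordinates, good to about 4 mm: the middle of the surface that is visible of it).
Readings, each from a call of its own:
- manip.current_time(): time.
- manip.current_qpos(): joint angles.
- manip.current_joint_vel(): joint speeds.
- manip.current_joint_torque(): joint torques, N m.
- manip.current_ee_pos(): TCP position.
- manip.current_tcp_rot(): TCP orientation.
- manip.current_force(): force on the tool from outside, world axes, zero at the start.
- manip.current_ft_torque(): the same for the moment, N m.
- manip.current_grip_width(): opening from 0.0 (shut) to 1.0 (fully open).
- manip.current_grip_force(): force on a finger pad.
Only numpy, scipy, OpenCV 4.12 (cv2) and the standard library are available. Lean on these libraries where they do the work, as an engineer would, in place of code of your own. Each camera call takes 0.05 s, during which the arm holds its last target. There are 200 camera calls.

## Working session

There is one attempt and no reset: what is moved stays moved. The work goes in short steps, each a Python script; the robot and the scene stay as the last script left them, time stands still between calls to the robot, and variables do not carry over. Pictures are saved under pics/ and viewed, at most 10 in all, crops included, and the job is handed in when it is done.

```bash
mkdir -p pics; ls; python3 - <<'E'
from bench import manip as m
import cv2,numpy as np
for c in("side","top"):
    p,d=m.grab_frame(c); cv2.imwrite(f"pics/{c}0.png",p[:,:,::-1]); np.save(f"pics/{c}0.npy",d)
    k=m.get_calibration(c); print(c,np.round(k["camera_matrix"],1).tolist(),np.round(-k["R"].T@k["t"],3),np.round(k["R"],2).tolist())
    for n in["front_roll_center","front_roll","rear_roll_center","reserve_tip","feed_tip","reserve","feed","coins_a"]:
        print(n,[(np.round(r["at"],3).tolist(),round(r["confidence"],2)) for r in m.look_for(c,n)][:4])
print(m.current_time())
E
```

```text
pics
side [[405.7, 0.0, 251.9], [0.0, 405.7, 187.8], [0.0, 0.0, 1.0]] [0.22  0.954 0.414] [[-0.9, -0.44, -0.0], [-0.16, 0.33, -0.93], [0.41, -0.84, -0.36]]
front_roll_center [([0.63, 0.438, 0.04], 0.97), ([0.53, 0.448, 0.041], 0.86), ([0.563, 0.325, 0.121], 0.65)]
front_roll [([0.632, 0.434, 0.046], 0.69), ([0.531, 0.444, 0.045], 0.68), ([0.56, 0.325, 0.118], 0.56)]
rear_roll_center [([0.628, 0.333, 0.118], 0.67)]
reserve_tip [([0.649, 0.312, 0.01], 0.79)]
feed_tip [([0.591, 0.149, 0.09], 0.63), ([0.422, 0.21, 0.03], 0.32)]
reserve [([0.65, 0.31, 0.005], 0.86)]
feed [([0.596, 0.151, 0.092], 0.9)]
coins_a [([0.438, 0.268, 0.028], 0.85), ([0.418, 0.212, 0.028], 0.76)]
top [[440.8, 0.0, 252.0], [0.0, 440.8, 185.6], [0.0, 0.0, 1.0]] [0.431 0.223 1.   ] [[-0.0, -1.0, -0.01], [-0.99, 0.01, -0.14], [0.14, 0.01, -0.99]]
front_roll_center [([0.574, 0.302, 0.137], 0.81), ([0.543, 0.428, 0.057], 0.7), ([0.639, 0.415, 0.059], 0.63)]
front_roll [([0.566, 0.296, 0.131], 0.95), ([0.542, 0.426, 0.058], 0.9), ([0.645, 0.413, 0.058], 0.65)]
rear_roll_center [([0.63, 0.308, 0.13], 0.91)]
reserve_tip [([0.646, 0.281, 0.011], 0.8)]
feed_tip [([0.59, 0.146, 0.006], 0.78)]
reserve [([0.652, 0.278, 0.012], 0.64)]
feed [([0.596, 0.148, 0.009], 0.82)]
coins_a [([0.442, 0.257, 0.052], 0.53)]
0.9
```

View pics/side0.png

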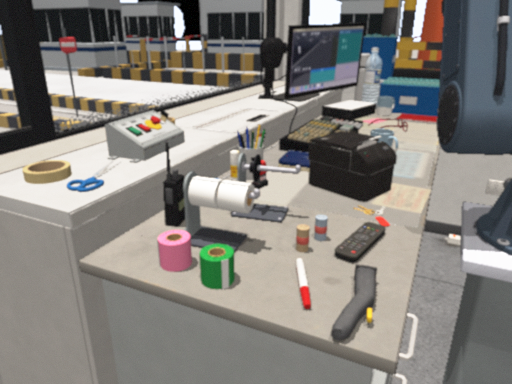

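View pics/top0.png

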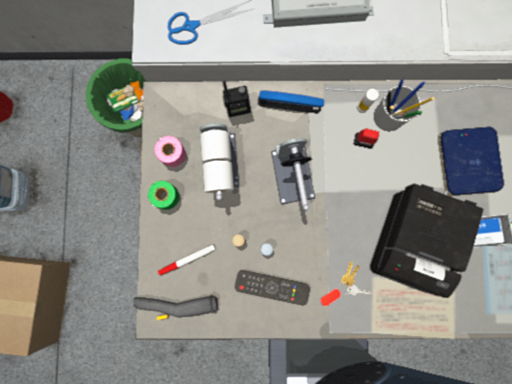

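The side view shows two white rolls on the reserve bar: front at about (238,193), rear at about (205,190). The pink roll (175,250) and green roll (217,265) stand on the table. The empty feed bar is at about (285,168). In the top view the front roll is at (217,176), rear (215,142), reserve stop (222,196), feed stop (305,207), and the coins at (239,240) and (267,250).

Candidates for the roll are white front (217,176 top), white rear (215,142), pink (169,151) and green (162,194). I choose the white front one, nearest the stop and the robot.

```bash
cat > h.py <<'E'
from bench import manip as m
import cv2,numpy as np
def cloud(d,c):
    k=m.get_calibration(c);K=k["camera_matrix"]
    v,u=np.mgrid[:d.shape[0],:d.shape[1]]
    P=np.stack([(u-K[0,2])/K[0,0]*d,(v-K[1,2])/K[1,1]*d,d],-1)
    W=(P-k["t"])@k["R"]; W[d==0]=np.nan
    return W
def proj(X,c):
    k=m.get_calibration(c);q=k["camera_matrix"]@(k["R"]@np.array(X)+k["t"]);return q[:2]/q[2]
E
python3 - <<'E'
from h import *
p=cv2.imread("pics/top0.png");W=cloud(np.load("pics/top0.npy"),"top")
def sel(u0,u1,v0,v1,z0,z1):
    w=W[v0:v1,u0:u1].reshape(-1,3); return w[(w[:,2]>z0)&(w[:,2]<z1)]
r=sel(195,240,118,205,.1,.17)
print("rolls+stop profile: x, n, ymid(min,max), zmax")
for a in np.arange(.49,.70,.006):
    q=r[(r[:,0]>=a)&(r[:,0]<a+.006)]
    if len(q): print(round(a+.003,3),len(q),np.round([q[:,1].min(),q[:,1].max(),np.median(q[:,1]),q[:,2].max()],4))
f=sel(275,320,135,215,.07,.17)
print("feed")
for a in np.arange(.46,.66,.006):
    q=f[(f[:,0]>=a)&(f[:,0]<a+.006)]
    if len(q): print(round(a+.003,3),len(q),np.round([q[:,1].min(),q[:,1].max(),np.median(q[:,1]),q[:,2].max()],4))
a=cv2.resize(p[110:215,190:325],None,fx=5,fy=5,interpolation=cv2.INTER_CUBIC);cv2.imwrite("pics/crop1.png",a)
E
```

```text
rolls+stop profile: x, n, ymid(min,max), zmax
0.523 12 [0.2925 0.3018 0.2973 0.1313]
0.529 17 [0.292  0.3021 0.2978 0.1353]
0.535 13 [0.2928 0.303  0.2967 0.1312]
0.541 68 [0.2845 0.3275 0.306  0.1411]
0.547 99 [0.2708 0.327  0.2954 0.142 ]
0.553 88 [0.2708 0.327  0.2973 0.1406]
0.559 88 [0.271  0.3304 0.2974 0.1416]
0.565 89 [0.2713 0.3298 0.2994 0.1414]
0.571 85 [0.2728 0.3295 0.2976 0.1421]
0.577 84 [0.2729 0.3296 0.3005 0.1421]
0.583 86 [0.2732 0.3329 0.3006 0.1428]
0.589 88 [0.2732 0.3324 0.3016 0.1423]
0.595 81 [0.2749 0.3321 0.2997 0.141 ]
0.601 45 [0.2751 0.3323 0.3057 0.1397]
0.607 120 [0.2754 0.3321 0.302  0.1432]
0.613 88 [0.2753 0.3352 0.3038 0.1411]
0.619 86 [0.277  0.3343 0.3048 0.1413]
0.625 81 [0.2772 0.3342 0.3057 0.1417]
0.631 88 [0.2774 0.3341 0.3038 0.1425]
0.637 84 [0.2776 0.3376 0.3058 0.1416]
0.643 87 [0.2792 0.3368 0.306  0.1404]
0.649 80 [0.2793 0.3363 0.3061 0.1414]
0.655 84 [0.2795 0.3366 0.3071 0.1433]
0.661 51 [0.2797 0.3336 0.3001 0.141 ]
0.667 132 [0.2844 0.3386 0.3134 0.1502]
0.673 51 [0.283  0.3385 0.2994 0.1486]
feed
0.499 2 [0.1251 0.127  0.1261 0.1
[... 243 characters left out ...]
1 18 [0.1255 0.1358 0.131  0.1236]
0.547 18 [0.1274 0.1378 0.1328 0.1243]
0.553 17 [0.1273 0.1377 0.1336 0.1237]
0.559 17 [0.1294 0.1394 0.1354 0.1247]
0.565 20 [0.1288 0.1411 0.1355 0.1229]
0.571 16 [0.1313 0.1414 0.1365 0.1237]
0.577 17 [0.131  0.1432 0.1375 0.1232]
0.583 17 [0.1328 0.1432 0.1391 0.1243]
0.589 17 [0.1327 0.1448 0.1393 0.1241]
0.595 66 [0.1347 0.1715 0.1569 0.146 ]
0.601 102 [0.1162 0.1662 0.1369 0.1504]
0.607 43 [0.11   0.1545 0.1402 0.1448]
0.613 32 [0.1323 0.155  0.1453 0.1428]
0.619 14 [0.1325 0.1503 0.1447 0.1269]
0.625 17 [0.1403 0.1505 0.1468 0.1243]
0.631 113 [0.1362 0.1749 0.1608 0.1471]
0.637 129 [0.12   0.175  0.139  0.1484]
0.643 20 [0.1203 0.1525 0.1322 0.1466]
```

View pics/crop1.png

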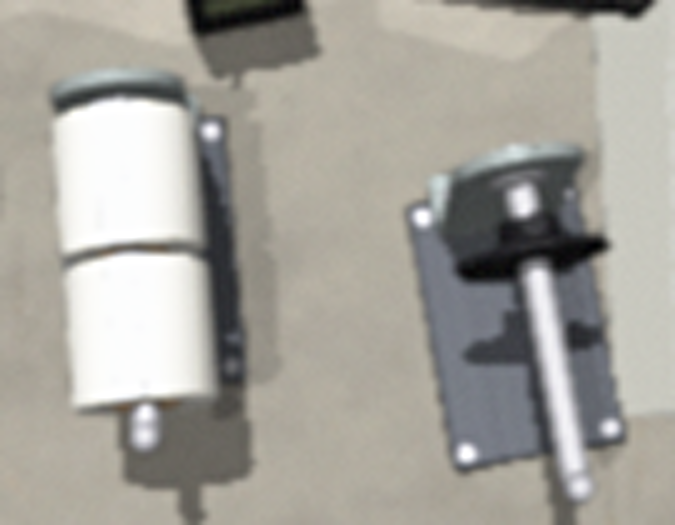

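The crop confirms it: white front roll at top-view px (217,176), stop at (219,195), feed flange at (296,161), feed stop at (305,207). Next I fit the axes with both cameras.

```bash
python3 - <<'E'
from h import *
from scipy.optimize import least_squares
def fit(w,r,x0,g):
    # axis: y=a+b(x-x0), z=c (level)
    def f(p):
        n=np.cos(np.arctan(p[1])); return np.hypot((w[:,1]-p[0]-p[1]*(w[:,0]-x0))*n,w[:,2]-p[2])-r
    s=least_squares(f,g,loss="soft_l1",f_scale=.001); return s.x,np.median(abs(s.fun)),len(w)
for c in("top","side"):
    W=cloud(np.load(f"pics/{c}0.npy"),c).reshape(-1,3);W=W[~np.isnan(W[:,0])]
    x,y,z=W.T
    q=W[(x>.548)&(x<.595)&(abs(y-.3)<.05)&(z>.07)&(z<.16)];print(c,"front roll @x=.57",fit(q,.03,.57,[.3,.08,.108]))
    q=W[(x>.61)&(x<.655)&(abs(y-.303)<.05)&(z>.07)&(z<.16)];print(c,"rear roll @x=.63",fit(q,.03,.63,[.303,.08,.108]))
    q=W[(x>.52)&(x<.585)&(abs(y-.13-.174*(x-.535))<.014)&(z>.10)&(z<.14)];print(c,"feed @x=.508",fit(q,.006,.508,[.1257,.174,.115]))
    q=W[(x>.48)&(x<.52)&(abs(y-.126)<.02)&(z>.095)&(z<.15)];print("feed stop",q.min(0),q.max(0),len(q))
    q=W[(x>.50)&(x<.54)&(abs(y-.297)<.02)&(z>.095)&(z<.15)];print("res stop",q.min(0),q.max(0),len(q))
for th in (.0835,.174):
  for s in(1,-1):
    cs,sn=np.cos(th)*s,np.sin(th)*s
    R=np.array([[cs,sn,0],[sn,-cs,0],[0,0,-1]])
    print(th,s,[np.round(m.inverse_kinematics(p,R),2) for p in([.57,.298,.2],[.42,.29,.1],[.44,.12,.1],[.57,.137,.1])])
print(np.round(m.current_tcp_rot(),2).tolist())
E
```

```text
top front roll @x=.57 (array([0.30176142, 0.08071936, 0.10856503]), np.float64(0.0007397495709295029), 682)
top rear roll @x=.63 (array([0.30711273, 0.09452124, 0.10849788]), np.float64(0.0007889739499575207), 635)
top feed @x=.508 (array([0.12434954, 0.18174318, 0.11607714]), np.float64(0.000762609930958), 193)
feed stop [0.50078638 0.1191055  0.11376839] [0.51968187 0.13219882 0.13198626] 58
res stop [0.52227019 0.29197032 0.11664873] [0.53869654 0.30298471 0.13531329] 48
side front roll @x=.57 (array([0.30212791, 0.08894165, 0.10876184]), np.float64(0.0006447087536805701), 704)
side rear roll @x=.63 (array([0.3074987 , 0.09052995, 0.10879944]), np.float64(0.0006143746820922585), 609)
side feed @x=.508 (array([0.12583592, 0.17117048, 0.11609382]), np.float64(0.0008437406103169393), 148)
feed stop [0.50213606 0.12226878 0.11099391] [0.51961911 0.1352886  0.1318478 ] 59
res stop [0.52329992 0.29692089 0.11072908] [0.53943772 0.30775398 0.13092419] 77
0.0835 1 [array([ 0.41,  0.55,  1.42, -0.  ,  1.17,  1.9 ]), array([ 0.51,  0.46,  1.86, -0.  ,  0.82,  2.  ]), array([ 0.16,  0.38,  2.  , -0.  ,  0.76,  1.65]), array([ 0.16,  0.58,  1.66, -0.  ,  0.9 ,  1.64])]
0.0835 -1 [array([ 0.41,  0.55,  1.42, -0.  ,  1.17, -1.24]), array([ 0.51,  0.46,  1.86, -0.  ,  0.82, -1.14]), array([ 0.16,  0.38,  2.  , -0.  ,  0.76, -1.49]), array([ 0.16,  0.58,  1.66, -0.  ,  0.9 , -1.5 ])]
0.174 1 [array([ 0.41,  0.55,  1.42, -0.  ,  1.17,  1.81]), array([ 0.51,  0.46,  1.86, -0.  ,  0.82,  1.91]), array([ 0.16,  0.38,  2.  , -0.  ,  0.76,  1.56]), array([ 0.16,  0.58,  1.66, -0.  ,  0.9 ,  1.55])]
0.174 -1 [array([ 0.41,  0.55,  1.42, -0.  ,  1.17, -1.34]), array([ 0.51,  0.46,  1.86, -0.  ,  0.82, -1.23]), array([ 0.16,  0.38,  2.  , -0.  ,  0.76, -1.58]), array([ 0.16,  0.58,  1.66, -0.  ,  0.9 , -1.59])]
[[0.92, 0.4, -0.0], [0.4, -0.92, 0.0], [-0.0, -0.0, -1.0]]
```

```bash
cat >> h.py <<'E'
RT,RS=np.array([.5285,.2983,.115]),.0887   # reserve tip, yaw
FT,FS=np.array([.5075,.1250,.115]),.1735   # feed tip, yaw
def rot(t): c,s=-np.cos(t),-np.sin(t); return np.array([[c,s,0],[s,-c,0],[0,0,-1.]])
def pt(T,th,d,z): return np.array([T[0]+d*np.cos(th),T[1]+d*np.sin(th),z])
def st(l=""): print(l,round(m.current_time(),2),np.round(m.current_ee_pos(),4),"F",np.round(m.current_force(),2),"g",round(m.current_grip_width(),3),round(m.current_grip_force(),1))
E
python3 - <<'E'
from h import *
g=pt(RT,RS,.042,.085)
st()
m.move_ptp(g+[0,0,.12],rot(RS)); st("above")
m.move_l(g,max_speed=.12); st("down")
m.set_gripper(0.5,35); st("grip")
f0=np.array(m.current_force())
m.move_l(g+[0,0,.010],max_speed=.03); st("lift10")
fb=np.array(m.current_force())
for i in range(1,17):
    m.move_l(g+[0,0,.010+i*.0005],max_speed=.01)
    f=np.array(m.current_force())-fb
    print(i,np.round(f,2))
    if f[2]<-2.5: break
st("top")
E
```

```text
0.9 [ 0.2191 -0.5044  0.2313] F [-0.36  0.18  0.07] g 0.998 0.0
above 3.98 [0.5707 0.3014 0.205 ] F [ 0.14 -0.42 -0.16] g 1.0 0.0
down 5.13 [0.5708 0.3022 0.0858] F [ 0.44  0.12 -0.56] g 1.004 0.0
grip 5.5 [0.5706 0.3021 0.086 ] F [-1.62 -1.75  5.48] g 0.685 37.0
lift10 5.98 [0.5703 0.302  0.0951] F [-0.7  -0.41 -1.45] g 0.683 37.9
1 [ 0.63  0.63 -0.15]
2 [ 1.41  0.69 -0.23]
3 [ 0.24 -0.06 -0.59]
4 [ 1.62 -0.1  -1.1 ]
5 [-0.06 -0.09 -0.6 ]
6 [-0.36  0.48 -0.65]
7 [ 0.19  0.26 -0.3 ]
8 [0.94 0.25 0.23]
9 [ 0.69 -1.15 -0.68]
10 [ 0.59 -0.9  -0.09]
11 [ 0.02 -0.34 -1.16]
12 [ 3.09  1.99 -7.56]
top 8.98 [0.5702 0.302  0.1005] F [ 2.39  1.58 -9.02] g 0.683 40.6
```

```bash
python3 - <<'E'
from h import *
z=.0979
m.move_l(pt(RT,RS,.042,z),max_speed=.02); m.dwell(.1); st("h4.7")
fb=np.array(m.current_force())
for d in np.arange(.034,-.063,-.008):
    m.move_l(pt(RT,RS,d,z),max_speed=.05)
    f=np.array(m.current_force())-fb
    print(round(d,3),np.round(f,2))
    if np.linalg.norm(f)>7: print("STOP");break
st("out")
for c in("side","top"):
    p,d=m.grab_frame(c); cv2.imwrite(f"pics/{c}1.png",p[:,:,::-1]); np.save(f"pics/{c}1.npy",d)
a=cv2.imread("pics/side1.png")[120:280,130:370]
cv2.imwrite("pics/crop2.png",cv2.resize(a,None,fx=3,fy=3))
E
```

```text
h4.7 9.39 [0.5704 0.3021 0.0982] F [ 0.07 -0.08 -1.63] g 0.69 41.2
0.034 [-0.62 -0.01 -0.03]
0.026 [-0.63  0.91  0.51]
0.018 [-0.29  0.19 -0.54]
0.01 [-0.32 -0.29 -0.73]
0.002 [-0.24 -0.2  -0.08]
-0.006 [-0.64  0.   -0.19]
-0.014 [-0.52  0.15 -0.37]
-0.022 [ 0.54 -0.47  0.04]
-0.03 [-0.96 -0.57 -0.58]
-0.038 [-0.47 -0.46  0.01]
-0.046 [-0.43 -0.21  0.  ]
-0.054 [-0.1   0.94  0.23]
-0.062 [-0.14  0.2  -0.1 ]
out 13.4 [0.4665 0.2928 0.0979] F [-0.07  0.11 -1.74] g 0.682 41.2
```

View pics/crop2.png

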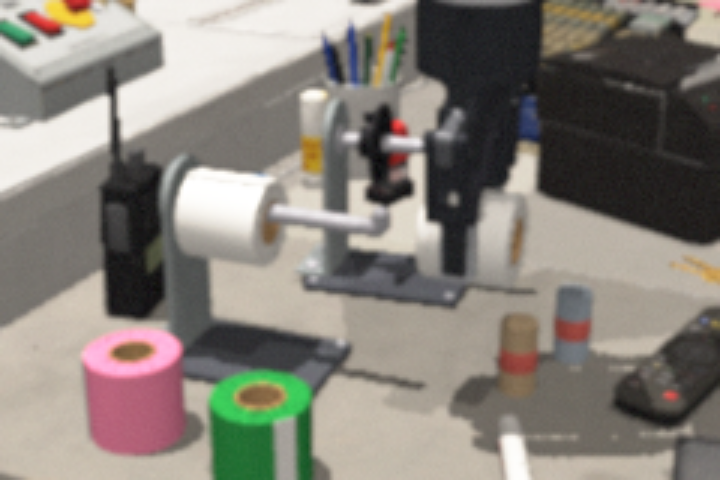

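The front roll is off the bar and level in the gripper, around (470,235) in the crop, and the rear roll is unmoved at (230,215). Next I move to the feed bar and thread it.

```bash
python3 - <<'E'
from h import *
ax=np.array([np.cos(FS),np.sin(FS),0]);la=np.array([-ax[1],ax[0],0])
for c in("top","side"):
    W=cloud(np.load(f"pics/{c}0.npy"),c).reshape(-1,3);W=W[~np.isnan(W[:,0])]-FT
    a,r=W@ax,np.hypot(W@la,W[:,2]); s=a[(r>10e-3)&(r<.034)&(a>.06)&(a<.11)]
    print(c,len(s),np.histogram(s,np.arange(.06,.112,.003))[0])
z=.0979
st()
m.move_l(pt(FT,FS,-.062,z),rot(FS),max_speed=.12); m.dwell(.1); st("front")
fb=np.array(m.current_force())
for d in np.append(np.arange(-.046,.040,.008),.0405):
    m.move_l(pt(FT,FS,d,z),max_speed=.05)
    f=np.array(m.current_force())-fb
    print(round(d,4),np.round(f,2))
    if np.linalg.norm(f)>5: print("STOP");break
st("in")
E
```

```text
top 207 [  0   0   0   0   0   0   0   0   0   1   3 136  11  10  20  16  10]
side 199 [  0   0   0   1   0   0   0   0   0   0   0 128  31   1   7  18  13]
 13.5 [0.4668 0.2929 0.098 ] F [ 0.48  1.03 -0.7 ] g 0.683 41.2
front 15.25 [0.4464 0.1147 0.0979] F [-0.61 -0.39 -1.2 ] g 0.685 41.2
-0.046 [ 0.91  0.32 -1.42]
-0.038 [ 0.33  0.47 -0.42]
-0.03 [ 0.28  0.3  -0.02]
-0.022 [ 0.46 -0.04 -0.66]
-0.014 [-0.37  0.33 -0.09]
-0.006 [0.59 0.23 0.06]
0.002 [ 0.35  0.5  -0.69]
0.01 [ 0.74  0.62 -1.04]
0.018 [ 0.78  0.17 -0.22]
0.026 [ 0.71 -0.11 -0.84]
0.034 [-0.96 -0.23 -0.88]
0.0405 [-0.38  0.05 -0.61]
in 19.08 [0.5476 0.132  0.0979] F [-0.99 -0.34 -1.81] g 0.686 41.2
```

```bash
python3 - <<'E'
from h import *
ax=np.array([np.cos(FS),np.sin(FS),0])
m.move_l(pt(FT,FS,.050,.0979),max_speed=.05)
m.move_l(pt(FT,FS,.050,.0869),max_speed=.03); st("low")
m.move_l(pt(FT,FS,.0585,.0869),max_speed=.03); m.dwell(.2)
F=lambda: np.mean([m.current_force() for _ in range(3)],0)
fb=F(); st("pre"); d=.0585; hit=0
while d<.074 and m.current_time()<38:
    d+=.0003; m.move_l(pt(FT,FS,d,.0869),max_speed=.005)
    f=F()-fb; a=f@ax
    if a<-1.2: print(round(d,4),np.round(f,2),round(a,2))
    if a<-2.2:
        hit+=1
        if hit==2 or a<-3: break
st("end %.4f"%d)
E
```

```text
low 19.94 [0.5567 0.1336 0.0867] F [-0.48  0.42 -0.99] g 0.686 41.2
pre 20.57 [0.565  0.1351 0.0869] F [-0.62  0.39 -1.02] g 0.687 41.2
0.0651 [-3.53 -1.57  1.46] -3.75
end 0.0651 26.07 [0.5712 0.1362 0.0868] F [-4.15 -1.18  0.44] g 0.686 41.3
```

```bash
python3 - <<'E'
from h import *
st("held")
m.move_l(pt(FT,FS,.0651,.0862),max_speed=.01); st("rest")
m.set_gripper(1.0); st("open")
m.move_l(pt(FT,FS,.0651,.22),max_speed=.12)
m.move_l(pt(FT,FS,-.12,.26),max_speed=.2); st("up")
ax=np.array([np.cos(FS),np.sin(FS),0]);la=np.array([-ax[1],ax[0],0])
for c in("side","top"):
    p,d=m.grab_frame(c); cv2.imwrite(f"pics/{c}2.png",p[:,:,::-1])
    W=cloud(d,c).reshape(-1,3);W=W[~np.isnan(W[:,0])]-FT
    a,r,h=W@ax,np.hypot(W@la,W[:,2]+.007),W[:,2]
    s=a[(r>.026)&(r<.034)&(a>.02)&(a<.11)];print(c,np.histogram(s,np.arange(.02,.112,.003))[0])
    u,v=proj(FT+ax*.06,c).astype(int); q=p[v-45:v+45,u-60:u+60,::-1]
    cv2.imwrite(f"pics/crop_{c}2.png",cv2.resize(q,None,fx=4,fy=4,interpolation=cv2.INTER_CUBIC))
a,b=[cv2.imread(f"pics/crop_{c}2.png") for c in("side","top")]
cv2.imwrite("pics/both2.png",cv2.resize(np.vstack([a,b]),(400,600)))
E
```

```text
held 26.07 [0.5712 0.1362 0.0868] F [-4.15 -1.18  0.44] g 0.686 41.3
rest 26.32 [0.5712 0.1362 0.0861] F [-5.06 -0.15  1.04] g 0.688 41.3
open 26.72 [0.5719 0.1363 0.0864] F [ 0.   -0.72 -0.85] g 0.998 0.0
up 29.08 [0.3899 0.1044 0.2599] F [ 0.11 -0.19 -0.62] g 1.002 0.0
side [ 0  0  0  0  0 15 37 34 34 35 31 33 35 33 33 29 33 34 35 29 34 37 32 32
 31 22  4  4  5  2]
top [ 0  0  0  0  0 39 41 45 43 44 42 43 46 38 47 40 45 42 45 41 38 48 45 41
 37  0  6  5  7  6]
```

View pics/crop_side2.png

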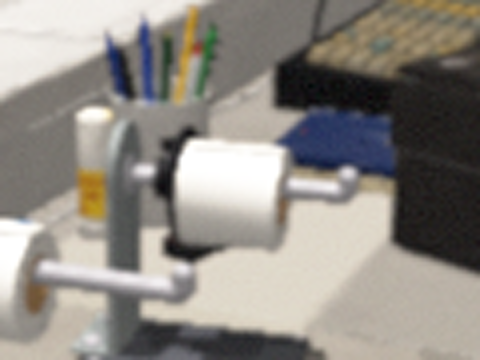

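View pics/crop_top2.png

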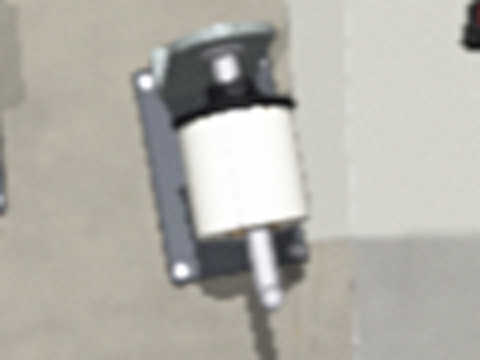

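The roll hangs on the feed bar, at side crop (230,195) and top crop (245,170), square against the black flange. Nothing else has moved.

```bash
python3 -c "
from bench import manip as m
print(m.sign_off(), m.current_time())"
```

```text
the job is handed in; nothing more can be done
the job is handed in; nothing more can be done
```

The front roll now hangs on the feed bar, flush against the side guide. I felt contact at about 4–5 N, below the guide's 11 N slip limit. The rear roll and coin rolls were not touched, and the job was handed in at about 29 s.

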